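Sort the bee-survey jars into their trays

TASK

Put away the survey containers on the lab bench: the two yellow-lidded jars go into the yellow tray and the two teal-lidded jars into the teal tray, one jar to each bay, and the amber bottle with the red cap goes into the white tray. Set each one down gently, standing upright on the tray's floor, without dropping or tipping any. Leave the teal cup and the glass flask where they stand.

Things in the scene. Friction and masses are not known exactly. Their poses are not given: they have to be found in the camera images.
- jar_yellow_a: A white plastic specimen jar with a paper label and a round yellow screw lid, standing upright. Body 45 mm in diameter from 0 to 62 mm height, lid 48 mm in diameter from 62 to 80 mm height; rigid, closed, about 110 g (varies by a third). Origin: centre of its underside; z up. Round, so its yaw does not matter. It may be gripped by the lid. One of two alike yellow-lidded jars.
- jar_yellow_b: A white plastic specimen jar with a paper label and a round yellow screw lid, standing upright. Body 45 mm in diameter from 0 to 62 mm height, lid 48 mm in diameter from 62 to 80 mm height; rigid, closed, about 110 g (varies by a third). Origin: centre of its underside; z up. Round, so its yaw does not matter. It may be gripped by the lid. One of two alike yellow-lidded jars.
- jar_teal_a: A white plastic specimen jar with a paper label and a round teal screw lid, standing upright. Body 45 mm in diameter from 0 to 62 mm height, lid 48 mm in diameter from 62 to 80 mm height; rigid, closed, about 110 g (varies by a third). Origin: centre of its underside; z up. Round, so its yaw does not matter. It may be gripped by the lid. One of two alike teal-lidded jars.
- jar_teal_b: A white plastic specimen jar with a paper label and a round teal screw lid, standing upright. Body 45 mm in diameter from 0 to 62 mm height, lid 48 mm in diameter from 62 to 80 mm height; rigid, closed, about 110 g (varies by a third). Origin: centre of its underside; z up. Round, so its yaw does not matter. It may be gripped by the lid. One of two alike teal-lidded jars.
- bottle: A dark amber preservative bottle with a red screw cap and a paper label, standing upright. Body 48 mm in diameter from 0 to 56 mm height, shoulder narrowing from 56 to 68 mm, cap 36 mm in diameter from 68 to 90 mm height; closed, about 150 g (varies by a third). Origin: centre of its underside; z up; round. It may be gripped by the cap.
- tray_yellow: A yellow plastic tray fixed to the bench, 78 mm (its x) by 152 mm (its y), 24 mm high, floor and walls 4 mm thick. A 4 mm divider splits it into two square bays, 70 by 70 mm inside, centred at y = +37 mm and y = -37 mm in the tray's frame (x = 0). Origin: centre of its underside, on the bench; z up; turned about z by up to 0.25 rad.
- tray_teal: A teal plastic tray fixed to the bench, 78 mm (its x) by 152 mm (its y), 24 mm high, floor and walls 4 mm thick. A 4 mm divider splits it into two square bays, 70 by 70 mm inside, centred at y = +37 mm and y = -37 mm in the tray's frame (x = 0). Origin: centre of its underside, on the bench; z up; turned about z by up to 0.25 rad.
- tray_white: A white plastic tray fixed to the bench with a single bay: 78 by 78 mm outside, 70 by 70 mm inside, 24 mm high, floor and walls 4 mm thick. Origin: centre of its underside, on the bench; z up; turned about z by up to 0.25 rad.
- cup: Bystander: an empty teal plastic trap cup standing upright to one side of the work, 90 mm across the rim, 115 mm tall, 60 g, loose. Origin: centre of its underside. To be left alone.
- flask: Bystander: a pale glass conical flask standing to the other side of the work, 84 mm across the base, 125 mm tall, 160 g, loose. Origin: centre of its underside. To be left alone.
There are look-alikes about, which are no part of the job. Several things look just like the tray_white: the one meant starts nearest to the robot's base. Leave any pink look-alike of the jar_yellow_b alone.

How it is judged:
By the outcome, as a careful person would: the job done as asked, in the order asked, and still so for the second after the job is handed in, with the robot touching nothing.
It also fails if it takes over 106 s, if anything falls off the work surface, if the arm or the gripper's body presses on something with over 40 N, if the wrist force passes 120 N, or if a joint passes its speed limit or range.

ROBOT

A 7-joint arm with a two-finger parallel gripper is mounted at the origin on the work surface. World frame = base frame: x ahead of the robot, y to its left, z up, the work surface at z = 0. Lengths are in m, angles in rad, forces in N, time in s.
With the tool pointing down it reaches from about 0.35 to 0.9 m from the base axis. Payload 19.9 kg.
Tool frame: the origin (TCP) lies at the very end of the fingers, on their centre line; the grasp point (between the pads) lies bot.pinch_z behind it (bot.pinch_z is the distance from the TCP to the grasp point, in m); z points along the fingers, y is the line along which they close (so a half turn about z gives the same grasp; the last joint's range is limited). The gripper opens to 94 mm and grips with 3 to 60 N. Pads are 16 mm wide; open, the fingers measure 119 mm over their backs; the gripper's body (75 mm by 177 mm) begins 78 mm behind the grasp point.
Start: joints at [1.161, 0.417, -0.01, 1.614, 0.005, 1.111, -0.053], TCP at [0.225, -0.583, 0.205] pointing down, gripper open.
Joint ranges: [-2.81, 2.81], [-0.39, 2.02], [-1.27, 1.25], [0.06, 2.57], [-1.19, 4.33], [0.19, 2], [-2.82, 2.82]. Speed limits (rad/s): [1.89, 1.89, 2.39, 2.39, 3.01, 3.01, 3.01].

INTERFACE

Orientations are given as [roll, pitch, yaw] about the fixed x, y, z axes, in that order (R = Rz(yaw) Ry(pitch) Rx(roll)).
In Python, from bench import bot gives the robot as it stands.
- The arm moves only by the tool drive_tool, never from a script. Its argument "increments" is a list that holds one entry, the list of rows, each a list of 4 numbers: the shift along the tool's x, y, z in cm, then the turn about the tool's z in rad. A call has exactly 5 rows; each row shifts and turns the commanded pose from where the row before left it, along the tool's axes as they then stand; what a row does not reach is not made up. A row lasts 1/10 s, in which the tool goes at most 50 mm and 8.59 degrees, less where a joint would pass 70% of its speed; a pose out of reach is approached as far as the arm can. A call is refused whole if a number of a shift passes 5 or a number of a turn 0.15, either way. A call with a gripper value outside its range is refused whole. "gripper" is the opening, from 0 (shut) to 1 (fully open), set as the call begins (left out, the last holds). The fingers move at their own pace and stop on an object; "squeeze" is the grip in N (left out, the last holds). Time passes only in rows, so rows that do not move let the fingers close, or fill a call up. It gives the time, the measured TCP pose, the force, the opening and the grip force at its end, in the units of the state.
- bot.get_obs(): the state, without advancing time (a new reading comes with each control period).
- bot.snapshot(name): name is "scene" or "top" or "wrist"; returns (picture, depth): 384x512x3 uint8, red, green, blue; 384x512 float32, m along the optical axis (not along the pixel's ray), 0 where there is no reading.
- bot.camera_params(name): a dict with "mtx" (3x3 intrinsics, pixels), "dist" ([k1, k2, p1, p2, k3] as OpenCV has them; the pictures are not rectified), "cam_to_world" (4x4, takes a point from camera to world coordinates). Camera axes: x right, y up, looking along -z (the intrinsics and any distortion apply to the point x, -y, -z); pixel columns grow to the right and rows downward; lengths in m; the calibration is good to about 2 mm. A picture is of the moment at which its call begins: read the wrist's pose just before it. camera_params takes no time and is no camera call; for the wrist camera it gives the pose at the moment of the call.
- bot.finish_job(): hands the job in; it is judged then, once.
Trained networks look in the newest picture that a camera, given by its name, has taken for a name from the list of things; names that differ only in an ending like _2 or _b are one class to them, and where a whole thing is asked for, a point or a joint stands for the part that bears it (a point fixed in the world has none). Each returns a list of dicts, best first, with "p" (0 to 1); they miss things now and then, are a little off and sometimes report something else, mostly with a low value. They report only what shows in the picture. A call takes as long as a camera call. They do not tell look-alikes from the thing itself.
- bot.spot_in(camera, target): "location" ([column, row] in pixels, amid what is visible of it).
The state is a dict: "clock": time; "joint_pos": joint angles; "joint_velocities": joint speeds; "joint_torque": joint torques, N m; "tool_pos": TCP position; "ee_rot": TCP orientation; "wrist_force": force on the tool from outside, world axes, zero at the start; "wrist_torque": the same for the moment, N m; "opening": finger opening in m; "grasp_force": force on a finger pad.
Only numpy, scipy, OpenCV 4.12 (cv2) and the standard library are available. Lean on these libraries where they do the work, as an engineer would, in place of code of your own. Each camera call takes 0.05 s, during which the arm holds its last target. There are 200 camera calls.

## Working session

There is one attempt and no reset: what is moved stays moved. The work goes in short steps, Python scripts to look and compute and a tool call to move; the robot and the scene stay as the last step left them, time stands still between calls to the robot, and variables do not carry over. Pictures are saved under pics/ and viewed, at most 14 in all, crops included, and the job is handed in when it is done.

Besides the shell and the picture viewer there is one more tool, called after "Emit:" in YAML: its name, and indented under it one key for each argument. drive_tool: Moves the arm, as the interface text tells. Its arguments: {"type":"object","properties":{"increments":{"type":"array","items":{"type":"array","items":{"type":"array","items":{"type":"number"}}}},"gripper":{"type":"number"},"squeeze":{"type":"number"}},"required":["increments"]}

```bash
mkdir -p pics; cat > h.py <<'E'
from bench import bot
import numpy as np, cv2
def shot(c,fn=None):
    P=bot.camera_params(c); im,d=bot.snapshot(c)
    if fn: cv2.imwrite('pics/'+fn,im[:,:,::-1])
    return im,d,P
def ray(P,uv):
    p=cv2.undistortPoints(np.array(uv,float).reshape(-1,1,2),P['mtx'],np.array(P['dist'])).reshape(-1,2)
    return p
def world(P,uv,dep):
    p=ray(P,uv); dep=np.array(dep,float).reshape(-1)
    c=np.c_[p[:,0]*dep,-p[:,1]*dep,-dep,np.ones(len(dep))]
    return (c@np.array(P['cam_to_world']).T)[:,:3]
def onplane(P,uv,z):
    a=world(P,uv,np.ones(len(np.array(uv).reshape(-1,2)))); o=np.array(P['cam_to_world'])[:3,3]
    return o+(a-o)*((z-o[2])/(a[:,2]-o[2]))[:,None]
E
python3 - <<'E'
from h import *
o=bot.get_obs(); print(o['tool_pos'],o['ee_rot'],bot.pinch_z,o['opening'])
im,d,P=shot('top','top0.png')
for n in ['jar_yellow_a','jar_teal_a','bottle','tray_yellow','tray_teal','tray_white','cup','flask']:
    for r in bot.spot_in('top',n)[:4]:
        u=np.array(r['location']); z=d[int(u[1]),int(u[0])]
        print(n,round(r['p'],2),u.round(),world(P,[u],[z])[0].round(3))
shot('scene','scene0.png')
print(np.array(P['cam_to_world']).round(3))
E
```

```text
[ 0.22517995 -0.58262333  0.20483319] [-3.14037703e+00  1.04315305e-04  3.68860040e-01] 0.0188 0.09423885339556037
jar_yellow_a 0.93 [354. 236.] [ 0.477 -0.26   0.078]
jar_yellow_a 0.8 [323. 271.] [ 0.391 -0.183  0.077]
jar_yellow_a 0.71 [286. 272.] [ 0.389 -0.092  0.078]
jar_yellow_a 0.65 [307. 236.] [ 0.477 -0.144  0.081]
jar_teal_a 0.56 [255. 243.] [ 0.46  -0.016  0.079]
jar_teal_a 0.55 [152. 237.] [0.475 0.235 0.079]
bottle 0.8 [195. 235.] [0.48  0.128 0.086]
tray_yellow 0.79 [170. 177.] [0.632 0.205 0.02 ]
tray_yellow 0.46 [152. 238.] [0.473 0.234 0.08 ]
tray_teal 0.57 [244. 176.] [0.636 0.012 0.002]
tray_white 0.79 [323. 180.] [ 0.625 -0.199  0.005]
tray_white 0.7 [357. 132.] [ 0.76  -0.298  0.002]
tray_white 0.64 [415. 166.] [ 0.665 -0.455  0.003]
cup 0.86 [ 74. 218.] [0.524 0.462 0.012]
flask 0.87 [404. 223.] [ 0.509 -0.394  0.066]
[[-1.000e-03  9.930e-01 -1.190e-01  4.590e-01]
 [-1.000e+00  0.000e+00  1.300e-02 -5.000e-03]
 [ 1.300e-02  1.190e-01  9.930e-01  1.103e+00]
 [ 0.000e+00  0.000e+00  0.000e+00  1.000e+00]]
```

View pics/top0.png

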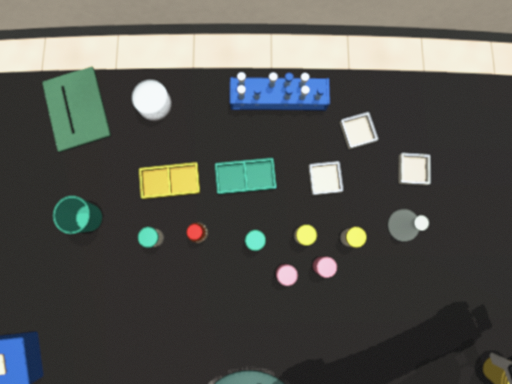

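View pics/scene0.png

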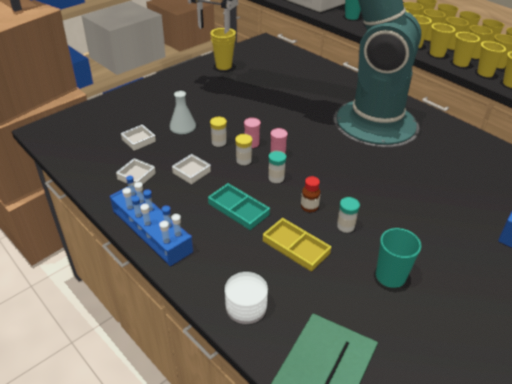

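The two yellow-lidded jars are at (306,235) and (356,237), and the pink look-alikes to leave are at (287,275) and (326,267). The teal jars are at (148,238) and (255,240); other teal things are the cup at (72,215) and the teal tray. The bottle is at (195,232).

There are three white-tray candidates: (326,178) at 0.66 m from the base, (360,130) at 0.82 m and (415,168) at 0.81 m. The nearest, (326,178), is the one meant. Next I'll measure accurately and check one crop.

```bash
python3 - <<'E'
from h import *
im,d,P=shot('top'); np.save('top.npy',im)
hsv=cv2.cvtColor(im,cv2.COLOR_RGB2HSV)
def blob(u,m):
    n,l=cv2.connectedComponents(m.astype(np.uint8)); k=l[u[1],u[0]]
    if k==0: # nearest
        ys,xs=np.nonzero(l); i=np.argmin((xs-u[0])**2+(ys-u[1])**2); k=l[ys[i],xs[i]]
    ys,xs=np.nonzero(l==k); return np.c_[xs,ys]
vv,uu=np.mgrid[:384,:512]
W=world(P,np.c_[uu.ravel(),vv.ravel()],d.ravel()).reshape(384,512,3)
S=hsv[...,1]; V=hsv[...,2]
for n,u,z in [('yA',(306,235),.08),('yB',(356,237),.08),('tA',(148,238),.08),('tB',(255,240),.08),('bot',(195,232),.09)]:
    h0=int(hsv[u[1],u[0],0]); dh=np.abs(hsv[...,0].astype(int)-h0); dh=np.minimum(dh,180-dh)
    b=blob(u,(dh<10)&(S>110)&(V>int(V[u[1],u[0]])*0.75))
    c,r=cv2.minEnclosingCircle(b.astype(np.float32))
    c2=W[b[:,1],b[:,0]]; top=c2[c2[:,2]>z-.012]
    print(n,len(b),np.round(c,1),round(r,1),'plane',onplane(P,[c],z)[0].round(4),'mean',onplane(P,[b.mean(0)],z)[0].round(4),'cloud',((top.max(0)+top.min(0))/2).round(4))
for n,u,sel in [('ty',(170,180),(abs(hsv[...,0].astype(int)-27)<10)&(S>110)&(V>80)),('tt',(246,176),(abs(hsv[...,0].astype(int)-80)<14)&(S>100)&(V>60)),('tw',(326,178),(S<60)&(V>110))]:
    b=blob(u,sel); w=onplane(P,b,.024)[:,:2]
    r=cv2.minAreaRect((w*1000).astype(np.float32)); print(n,len(b),np.round(r[0],1),np.round(r[1],1),round(r[2],1))
x=im[110:300,120:440]; cv2.imwrite('pics/crop.png',cv2.resize(x,None,fx=2.5,fy=2.5,interpolation=cv2.INTER_CUBIC)[:,:,::-1])
E
```

```text
yA 304 [306.  234.6] 9.8 plane [ 0.4802 -0.1421  0.08  ] mean [ 0.4803 -0.1421  0.08  ] cloud [ 0.4793 -0.1423  0.0761]
yB 296 [355.8 236.5] 9.7 plane [ 0.4748 -0.265   0.08  ] mean [ 0.4745 -0.2651  0.08  ] cloud [ 0.475  -0.147   0.5868]
tA 278 [147.4 236.7] 9.5 plane [0.4748 0.2456 0.08  ] mean [0.4748 0.2454 0.08  ] cloud [0.4742 0.2459 0.0791]
tB 291 [255. 240.] 9.5 plane [ 0.4673 -0.0173  0.08  ] mean [ 0.4674 -0.0173  0.08  ] cloud [ 0.4674 -0.0174  0.0784]
bot 166 [194.1 231.4] 7.3 plane [0.4878 0.1298 0.09  ] mean [0.4876 0.1299 0.09  ] cloud [0.4813 0.0715 0.5934]
ty 1927 [623.6 207.6] [ 84.7 159. ] 6.0
tt 1914 [635.5   7.9] [ 84.6 157.2] 5.2
tw 995 [ 630.4 -203.5] [83.2 84.4] 6.0
```

View pics/crop.png

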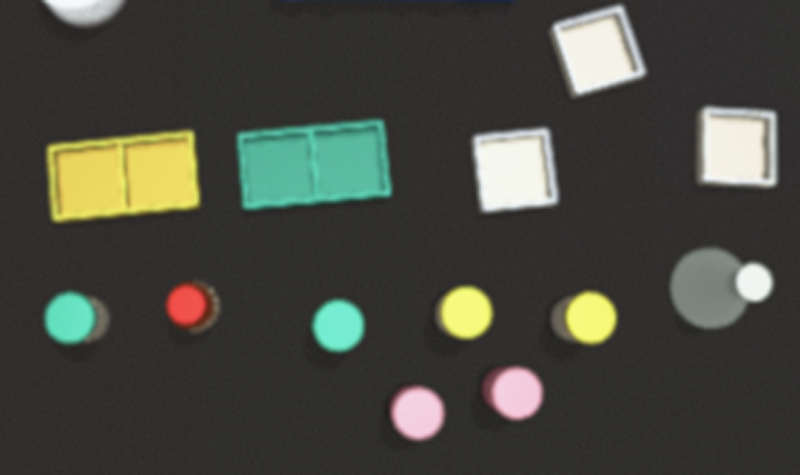

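The crop confirms it: clear yellow lids at (465,312) and (590,317) in the crop, pink ones at (417,412) and (515,392). The near white tray is at (515,170), and all trays are empty. I'll start with the yellow jar at (0.475, -0.265).

Emit:
drive_tool:
  increments:
    - [[3.9,-2.3,0,-0.15],[4.2,-1.7,0,-0.15],[4.4,-1.0,0,-0.15],[4.5,-0.4,0,-0.15],[4.5,0.3,0,-0.15]]
  gripper: 0.75
  squeeze: 25

```text
clock: 1.05
tool_pos: [0.3664, -0.4042, 0.2057]
ee_rot: [3.141, 0.0, 1.125]
wrist_force: [0.9, -0.2, -0.3]
opening: 0.0708
grasp_force: 0.0
```

Emit:
drive_tool:
  increments:
    - [[4.4,1.0,0,-0.15],[4.2,1.6,0,-0.15],[3.9,2.2,0,-0.15],[0,0,0,0],[0,0,0,0]]

```text
clock: 1.55
tool_pos: [0.4496, -0.2994, 0.2055]
ee_rot: [3.142, 0.0, 1.57]
wrist_force: [-0.7, -0.4, -0.1]
opening: 0.0708
grasp_force: 0.0
```

Emit:
drive_tool:
  increments:
    - [[1.7,1.3,2.5,0],[1.7,1.2,3,0],[0,0,1,0],[0,0,0,0],[0,0,0,0]]

```text
clock: 2.05
tool_pos: [0.4738, -0.2675, 0.1411]
ee_rot: [3.142, 0.001, 1.567]
wrist_force: [-0.8, -0.0, -0.0]
opening: 0.0703
grasp_force: 0.0
```

```bash
python3 - <<'E'
from h import *
print(bot.get_obs()['tool_pos'].round(4))
im,d,P=shot('wrist','w1.png'); hsv=cv2.cvtColor(im,cv2.COLOR_RGB2HSV)
m=(abs(hsv[...,0].astype(int)-28)<8)&(hsv[...,1]>110)&(hsv[...,2]>90)
n,l,s,c=cv2.connectedComponentsWithStats(m.astype(np.uint8))
for k in range(1,n):
    if s[k,4]>300: print(s[k],c[k].round(1),onplane(P,[c[k]],.08)[0].round(4), d[int(c[k][1]),int(c[k][0])])
print(np.array(P['cam_to_world']).round(3))
E
```

```text
[ 0.4738 -0.2675  0.1411]
[ 235    0   70   66 3811] [269.6  30.1] [ 0.4832 -0.1432  0.08  ] 0.2186699
[ 232  165   60   62 2903] [261.4 196. ] [ 0.4774 -0.2623  0.08  ] 0.25044274
[[ 1.     0.004  0.001  0.475]
 [-0.004  0.962  0.274 -0.188]
 [ 0.    -0.274  0.962  0.32 ]
 [ 0.     0.     0.     1.   ]]
```

View pics/w1.png

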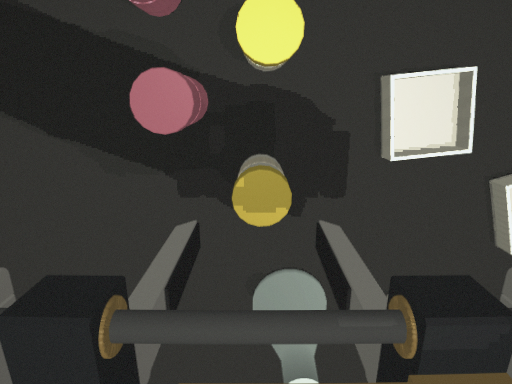

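The wrist view shows the yellow lid at (261,196) between the fingers, the second one at (270,30), a pink jar at (165,100), and the flask at (290,300) below the hand and clear of it. The two cameras agree to about 3 mm.

Emit:
drive_tool:
  increments:
    - [[0.35,0.2,2,0],[0,0,3,0],[0,0,2.5,0],[0,0,1.2,0],[0,0,0,0]]

```text
clock: 2.6
tool_pos: [0.4757, -0.2629, 0.053]
ee_rot: [-3.14, -0.0, 1.568]
wrist_force: [-0.0, -0.3, 0.1]
opening: 0.0705
grasp_force: 0.0
```

Emit:
drive_tool:
  increments:
    - [[0,0,0,0],[0,0,0,0],[0,0,0,0],[0,0,0,0],[0,0,0,0]]
  gripper: 0.3

```text
clock: 3.1
tool_pos: [0.4768, -0.2629, 0.0543]
ee_rot: [3.14, 0.001, 1.569]
wrist_force: [-0.5, -0.3, 8.3]
opening: 0.0475
grasp_force: 25.0
```

Emit:
drive_tool:
  increments:
    - [[0,0,-1,0],[0,0,-2.5,0],[0,0,-3,0],[1,0.3,-3,0],[2.5,0.7,-1.5,0]]

```text
clock: 3.6
tool_pos: [0.4865, -0.2291, 0.1664]
ee_rot: [3.139, 0.002, 1.566]
wrist_force: [1.1, 0.2, -1.4]
opening: 0.0474
grasp_force: 25.0
```

Emit:
drive_tool:
  increments:
    - [[4,1.1,0,0],[4,1.1,0,0],[4,1.1,0,0],[4,1.1,0,0],[4,1.1,0,0]]

```text
clock: 4.1
tool_pos: [0.5418, -0.0261, 0.1643]
ee_rot: [3.141, 0.0, 1.569]
wrist_force: [0.3, -1.0, -1.7]
opening: 0.0477
grasp_force: 25.0
```

Emit:
drive_tool:
  increments:
    - [[4,1.1,0,0],[4,1.1,0,0],[4,1.1,0,0],[4,1.1,0,0],[4,1.1,0,0]]

```text
clock: 4.6
tool_pos: [0.5972, 0.1738, 0.1642]
ee_rot: [3.141, 0.0, 1.569]
wrist_force: [0.7, -1.9, -1.1]
opening: 0.0476
grasp_force: 25.0
```

Emit:
drive_tool:
  increments:
    - [[3.5,1.0,0,0],[2,0.7,0,0],[1,0.4,0,0],[0,0,0,0],[0,0,0,0]]

```text
clock: 5.1
tool_pos: [0.6182, 0.2358, 0.1636]
ee_rot: [-3.141, 0.001, 1.568]
wrist_force: [-1.0, 0.0, -1.9]
opening: 0.0475
grasp_force: 25.0
```

```bash
python3 - <<'E'
from h import *
o=bot.get_obs();print(o['tool_pos'].round(4),o['wrist_force'],o['opening'],o['ee_rot'])
shot('wrist','w2.png')
E
```

```text
[0.6182 0.2358 0.1636] [-0.9749557   0.01270765 -1.92570451] 0.04747394607342347 [-3.14143240e+00  6.50303889e-04  1.56783328e+00]
```

View pics/w2.png

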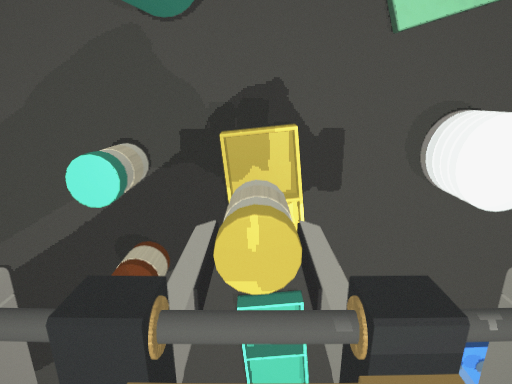

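The jar hangs upright in the grip over the yellow tray, whose far rim corners are at (222,134) and (298,126). I'll check the tray position from here.

```bash
python3 - <<'E'
from h import *
P=bot.camera_params('wrist')
w=onplane(P,[(221,134),(298,126)],.024);print(w.round(4))
print(np.linalg.norm(w[0]-w[1]))
E
```

```text
[[0.5831 0.2806 0.024 ]
 [0.6588 0.2881 0.024 ]]
0.07603840733180284
```

Emit:
drive_tool:
  increments:
    - [[0.9,0.4,2,0],[0,0,3,0],[0,0,3,0],[0,0,1.5,0],[0,0,0.3,0]]

```text
clock: 5.65
tool_pos: [0.6217, 0.2448, 0.0641]
ee_rot: [-3.139, 0.001, 1.568]
wrist_force: [-0.4, -0.2, -1.1]
opening: 0.0476
grasp_force: 25.0
```

Emit:
drive_tool:
  increments:
    - [[0,0,0.1,0],[0,0,0.1,0],[0,0,0.1,0],[0,0,0.1,0],[0,0,0,0]]

```text
clock: 6.15
tool_pos: [0.6223, 0.2462, 0.0617]
ee_rot: [3.141, -0.0, 1.569]
wrist_force: [-0.4, 0.3, -1.7]
opening: 0.0473
grasp_force: 25.0
```

Emit:
drive_tool:
  increments:
    - [[0,0,0.1,0],[0,0,0.1,0],[0,0,0.1,0],[0,0,0,0],[0,0,0,0]]

```text
clock: 6.65
tool_pos: [0.6223, 0.2462, 0.0584]
ee_rot: [-3.142, -0.0, 1.569]
wrist_force: [0.3, 0.5, -1.0]
opening: 0.0476
grasp_force: 25.0
```

Emit:
drive_tool:
  increments:
    - [[0,0,0.07,0],[0,0,0.07,0],[0,0,0,0],[0,0,0,0],[0,0,0,0]]

```text
clock: 7.15
tool_pos: [0.6224, 0.2464, 0.0583]
ee_rot: [3.141, -0.0, 1.569]
wrist_force: [-4.8, -3.1, 16.0]
opening: 0.0471
grasp_force: 25.0
```

Emit:
drive_tool:
  increments:
    - [[0,0,-0.07,0],[0,0,0,0],[0,0,0,0],[0,0,0,0],[0,0,0,0]]
  gripper: 0.75

```text
clock: 7.65
tool_pos: [0.6222, 0.2462, 0.0576]
ee_rot: [-3.141, 0.0, 1.569]
wrist_force: [0.6, 0.2, 0.3]
opening: 0.0707
grasp_force: 0.0
```

Emit:
drive_tool:
  increments:
    - [[0,0,-1,0],[0,0,-3,0],[0,0,-3.5,0],[-2,-0.8,-0.5,0],[-4,-1.4,0,0]]

```text
clock: 8.15
tool_pos: [0.6004, 0.1889, 0.14]
ee_rot: [3.139, -0.003, 1.573]
wrist_force: [0.1, -0.6, -0.8]
opening: 0.0706
grasp_force: 0.0
```

Emit:
drive_tool:
  increments:
    - [[-4.2,-1.6,0,0],[-4.2,-1.6,0,0],[-4.2,-1.6,0,0],[-4.2,-1.6,0,0],[-4.2,-1.6,0,0]]

```text
clock: 8.65
tool_pos: [0.519, -0.0251, 0.1386]
ee_rot: [3.141, 0.0, 1.569]
wrist_force: [0.6, 0.3, -0.1]
opening: 0.0707
grasp_force: 0.0
```

Emit:
drive_tool:
  increments:
    - [[-4.2,-1.6,0,0],[-4.0,-1.5,0,0],[-2.5,-0.9,0,0],[-1,-0.4,0,0],[0,0,0,0]]

```text
clock: 9.15
tool_pos: [0.4754, -0.1413, 0.1382]
ee_rot: [3.141, 0.0, 1.567]
wrist_force: [1.2, 0.6, -0.2]
opening: 0.0703
grasp_force: 0.0
```

```bash
cat >> h.py <<'E'
def lids(P,im,h,z,cam):
    hsv=cv2.cvtColor(im,cv2.COLOR_RGB2HSV)
    dh=abs(hsv[...,0].astype(int)-h); dh=np.minimum(dh,180-dh)
    m=(dh<8)&(hsv[...,1]>110)&(hsv[...,2]>80)
    n,l,s,c=cv2.connectedComponentsWithStats(m.astype(np.uint8))
    for k in range(1,n):
        if s[k,4]>(100 if cam=='top' else 800): print(cam,s[k],c[k].round(1),onplane(P,[c[k]],z)[0].round(4))
E
python3 - <<'E'
from h import *
print(bot.get_obs()['tool_pos'].round(4))
im,d,P=shot('wrist'); lids(P,im,28,.08,'wrist')
im,d,P=shot('top','t2.png'); lids(P,im,28,.084,'top')
E
```

```text
[ 0.4754 -0.1413  0.1382]
wrist [ 237  169   61   63 2969] [266.6 200.3] [ 0.483  -0.1388  0.08  ]
top [ 138  162   62   37 1849] [169.1 179.8] [0.6147 0.1946 0.084 ]
top [484 357  28  27 642] [498.5 370. ] [ 0.1355 -0.6269  0.084 ]
```

View pics/t2.png

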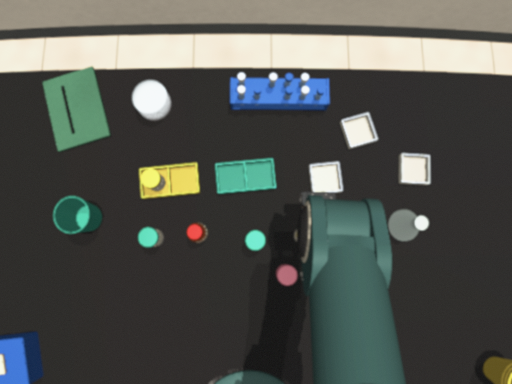

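The first jar stands in the left bay at (151,179). Next is the second yellow jar.

Emit:
drive_tool:
  increments:
    - [[0.1,0.65,1,0],[0,0,3,0],[0,0,3,0],[0,0,1.4,0],[0,0,0,0]]

```text
clock: 9.75
tool_pos: [0.4814, -0.1382, 0.052]
ee_rot: [-3.139, -0.002, 1.57]
wrist_force: [0.8, -0.1, 1.1]
opening: 0.0701
grasp_force: 0.0
```

Emit:
drive_tool:
  increments:
    - [[0,0,0,0],[0,0,0,0],[0,0,0,0],[0,0,0,0],[0,0,0,0]]
  gripper: 0.3

```text
clock: 10.25
tool_pos: [0.4826, -0.1397, 0.0546]
ee_rot: [3.14, 0.001, 1.569]
wrist_force: [-0.9, -0.5, 8.3]
opening: 0.0475
grasp_force: 25.0
```

Emit:
drive_tool:
  increments:
    - [[0,0,-1,0],[0,0,-2.5,0],[0,0,-3,0],[1,0.5,-3,0],[2.5,1.2,-1.5,0]]

```text
clock: 10.75
tool_pos: [0.4994, -0.1061, 0.1668]
ee_rot: [3.139, 0.002, 1.565]
wrist_force: [1.6, -0.3, -1.1]
opening: 0.0476
grasp_force: 25.0
```

Emit:
drive_tool:
  increments:
    - [[4,1.9,0,0],[4,1.9,0,0],[4,1.9,0,0],[4,1.9,0,0],[4,1.9,0,0]]

```text
clock: 11.25
tool_pos: [0.5949, 0.0968, 0.1646]
ee_rot: [3.141, 0.0, 1.569]
wrist_force: [1.0, -0.8, -0.6]
opening: 0.0475
grasp_force: 25.0
```

Emit:
drive_tool:
  increments:
    - [[4,1.9,0,0],[2.2,1.0,0,0],[1,0.5,0,0],[0,0,0,0],[0,0,0,0]]

```text
clock: 11.75
tool_pos: [0.6284, 0.1656, 0.1639]
ee_rot: [-3.141, 0.001, 1.568]
wrist_force: [-1.0, -0.2, -1.0]
opening: 0.0475
grasp_force: 25.0
```

Emit:
drive_tool:
  increments:
    - [[0.6,0.1,2,0],[0,0,3,0],[0,0,3,0],[0,0,1.6,0],[0,0,0.4,0]]

```text
clock: 12.25
tool_pos: [0.6289, 0.1716, 0.0625]
ee_rot: [-3.139, 0.001, 1.567]
wrist_force: [-0.2, 0.8, -0.6]
opening: 0.0474
grasp_force: 25.0
```

Emit:
drive_tool:
  increments:
    - [[0,0,0.15,0],[0,0,0.15,0],[0,0,0.1,0],[0,0,0.1,0],[0,0,0.0,0]]

```text
clock: 12.75
tool_pos: [0.6297, 0.1732, 0.059]
ee_rot: [3.141, -0.0, 1.569]
wrist_force: [-0.3, 0.1, -0.9]
opening: 0.0475
grasp_force: 25.0
```

Emit:
drive_tool:
  increments:
    - [[0,0,0.05,0],[0,0,0,0],[0,0,0.05,0],[0,0,0,0],[0,0,0.0,0]]

```text
clock: 13.25
tool_pos: [0.6299, 0.1733, 0.0587]
ee_rot: [3.141, -0.0, 1.569]
wrist_force: [-2.7, -1.7, 11.1]
opening: 0.0473
grasp_force: 25.0
```

Emit:
drive_tool:
  increments:
    - [[0,0,-0.05,0],[0,0,0,0],[0,0,0,0],[0,0,0,0],[0,0,0,0]]
  gripper: 0.75

```text
clock: 13.75
tool_pos: [0.6296, 0.1732, 0.0581]
ee_rot: [-3.141, -0.0, 1.569]
wrist_force: [0.2, -0.5, 0.2]
opening: 0.0702
grasp_force: 0.0
```

Emit:
drive_tool:
  increments:
    - [[0,0,-1,0],[0,0,-3,0],[0,0,-3.5,0],[-1.8,-1.5,-0.5,0],[-3.5,-3,0,0]]

```text
clock: 14.25
tool_pos: [0.5854, 0.1223, 0.1403]
ee_rot: [3.138, -0.002, 1.571]
wrist_force: [1.2, -1.8, -0.6]
opening: 0.0703
grasp_force: 0.0
```

Emit:
drive_tool:
  increments:
    - [[-3.5,-3,0,0],[-3.5,-3,0,0],[-3.5,-3,0,0],[-2,-1.7,0,0],[-0.8,-0.6,0,0]]

```text
clock: 14.75
tool_pos: [0.47, -0.0146, 0.139]
ee_rot: [3.141, 0.001, 1.566]
wrist_force: [0.9, -0.1, -0.1]
opening: 0.0706
grasp_force: 0.0
```

Emit:
drive_tool:
  increments:
    - [[0,0,0,0],[0,0,0,0],[0,0,0,0],[0,0,0,0],[0,0,0,0]]

```text
clock: 15.25
tool_pos: [0.4715, -0.0118, 0.1381]
ee_rot: [-3.141, -0.0, 1.57]
wrist_force: [0.0, 0.4, 0.1]
opening: 0.0707
grasp_force: 0.0
```

```bash
python3 - <<'E'
from h import *
print(bot.get_obs()['tool_pos'].round(4))
im,d,P=shot('wrist'); lids(P,im,82,.08,'wrist')
E
```

```text
[ 0.4715 -0.0118  0.1381]
wrist [ 384   75  100  166 7992] [428.7 128.3] [0.598  0.0463 0.08  ]
wrist [ 396  161   78   77 5090] [433.5 198.8] [ 0.6097 -0.0081  0.08  ]
wrist [ 226  175   60   61 2893] [255.5 205.4] [ 0.4705 -0.0133  0.08  ]
```

Emit:
drive_tool:
  increments:
    - [[-0.3,-0.2,1,0],[0,0,3,0],[0,0,3,0],[0,0,1.4,0],[0,0,0,0]]

```text
clock: 15.8
tool_pos: [0.468, -0.0153, 0.0526]
ee_rot: [-3.138, -0.001, 1.569]
wrist_force: [-0.1, -0.3, 0.5]
opening: 0.0705
grasp_force: 0.0
```

Emit:
drive_tool:
  increments:
    - [[0,0,0,0],[0,0,0,0],[0,0,0,0],[0,0,0,0],[0,0,0,0]]
  gripper: 0.3

```text
clock: 16.3
tool_pos: [0.4699, -0.0156, 0.055]
ee_rot: [3.14, 0.0, 1.569]
wrist_force: [-0.2, -0.1, 8.9]
opening: 0.0475
grasp_force: 25.0
```

Emit:
drive_tool:
  increments:
    - [[0,0,-1,0],[0,0,-2.5,0],[0,0,-3,0],[0.3,1,-3,0],[0.8,2.5,-1.5,0]]

```text
clock: 16.8
tool_pos: [0.5044, -0.0051, 0.1676]
ee_rot: [3.139, 0.001, 1.568]
wrist_force: [1.1, -0.2, -0.4]
opening: 0.0475
grasp_force: 25.0
```

Emit:
drive_tool:
  increments:
    - [[1.5,4,0,0],[1.5,4,0,0],[1,3,0,0],[0.7,1.3,0,0],[0.3,0.7,0,0]]

```text
clock: 17.3
tool_pos: [0.635, 0.0462, 0.1645]
ee_rot: [-3.141, -0.001, 1.57]
wrist_force: [-0.6, 0.8, -1.0]
opening: 0.0478
grasp_force: 25.0
```

Emit:
drive_tool:
  increments:
    - [[0,0,0,0],[0,0,0,0],[0,0,0,0],[0,0,0,0],[0,0,0,0]]

```text
clock: 17.8
tool_pos: [0.6342, 0.0449, 0.1645]
ee_rot: [3.141, 0.0, 1.569]
wrist_force: [0.2, 0.5, -0.6]
opening: 0.0473
grasp_force: 25.0
```

```bash
python3 - <<'E'
from h import *
print(bot.get_obs()['tool_pos'].round(4))
im,d,P=shot('wrist','w3.png')
E
```

```text
[0.6342 0.0449 0.1645]
```

View pics/w3.png

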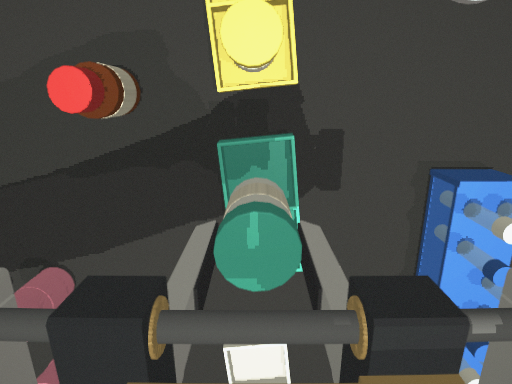

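The second yellow jar stands in its bay at (252,35). The teal jar is centred over its bay, with rim corners at (218,142) and (294,134).

Emit:
drive_tool:
  increments:
    - [[0,0,2,0],[0,0,3,0],[0,0,3,0],[0,0,1.6,0],[0,0,0.4,0]]

```text
clock: 18.35
tool_pos: [0.6335, 0.0451, 0.0627]
ee_rot: [-3.139, -0.0, 1.569]
wrist_force: [-0.2, 0.6, -0.5]
opening: 0.0473
grasp_force: 25.0
```

Emit:
drive_tool:
  increments:
    - [[0,0,0.15,0],[0,0,0.15,0],[0,0,0.1,0],[0,0,0.1,0],[0,0,0.0,0]]

```text
clock: 18.85
tool_pos: [0.6345, 0.0452, 0.0596]
ee_rot: [3.141, -0.0, 1.569]
wrist_force: [0.0, 0.3, -0.6]
opening: 0.0478
grasp_force: 25.0
```

Emit:
drive_tool:
  increments:
    - [[0,0,0.05,0],[0,0,0,0],[0,0,0,0],[0,0,0,0],[0,0,0.0,0]]

```text
clock: 19.35
tool_pos: [0.6346, 0.0452, 0.0591]
ee_rot: [3.141, -0.0, 1.569]
wrist_force: [-1.3, -0.5, 6.0]
opening: 0.0475
grasp_force: 25.0
```

Emit:
drive_tool:
  increments:
    - [[0,0,0,0],[0,0,0,0],[0,0,0,0],[0,0,0,0],[0,0,0,0]]
  gripper: 0.75

```text
clock: 19.85
tool_pos: [0.6343, 0.0452, 0.0587]
ee_rot: [-3.141, -0.0, 1.569]
wrist_force: [0.4, 0.2, -0.7]
opening: 0.0701
grasp_force: 0.0
```

Emit:
drive_tool:
  increments:
    - [[0,0,-1,0],[0,0,-3,0],[0,0,-3.5,0],[1.8,-1.4,-0.5,0],[3.6,-2.8,0,0]]

```text
clock: 20.35
tool_pos: [0.5937, 0.0977, 0.1403]
ee_rot: [3.139, 0.0, 1.564]
wrist_force: [0.5, 1.4, -0.1]
opening: 0.0706
grasp_force: 0.0
```

Emit:
drive_tool:
  increments:
    - [[3.6,-2.8,0,0],[3.6,-2.8,0,0],[3.6,-2.8,0,0],[2.4,-2,0,0],[1.4,-1.2,0,0]]

```text
clock: 20.85
tool_pos: [0.4743, 0.248, 0.1393]
ee_rot: [3.141, -0.0, 1.572]
wrist_force: [1.0, -0.1, -0.8]
opening: 0.0703
grasp_force: 0.0
```

Emit:
drive_tool:
  increments:
    - [[0,0,0,0],[0,0,0,0],[0,0,0,0],[0,0,0,0],[0,0,0,0]]

```text
clock: 21.35
tool_pos: [0.4771, 0.2449, 0.1387]
ee_rot: [-3.141, -0.0, 1.568]
wrist_force: [-0.2, -0.2, 0.2]
opening: 0.0706
grasp_force: 0.0
```

```bash
python3 - <<'E'
from h import *
print(bot.get_obs()['tool_pos'].round(4))
im,d,P=shot('wrist'); lids(P,im,82,.08,'wrist')
E
```

```text
[0.4771 0.2449 0.1387]
wrist [ 282    0   74   21 1019] [315.7   7.7] [0.5171 0.3826 0.08  ]
wrist [ 227  167   61   61 2918] [257.  197.4] [0.4773 0.2498 0.08  ]
```

Emit:
drive_tool:
  increments:
    - [[0.3,0,1,0],[0,0,3,0],[0,0,3,0],[0,0,1.4,0],[0,0,0,0]]

```text
clock: 21.9
tool_pos: [0.4757, 0.2482, 0.053]
ee_rot: [-3.138, 0.001, 1.569]
wrist_force: [-0.5, -0.2, 1.5]
opening: 0.0704
grasp_force: 0.0
```

Emit:
drive_tool:
  increments:
    - [[0,0,0,0],[0,0,0,0],[0,0,0,0],[0,0,0,0],[0,0,0,0]]
  gripper: 0.3

```text
clock: 22.4
tool_pos: [0.4773, 0.2488, 0.0557]
ee_rot: [3.14, -0.001, 1.569]
wrist_force: [-0.9, -1.2, 8.0]
opening: 0.0481
grasp_force: 25.0
```

Emit:
drive_tool:
  increments:
    - [[0,0,-1,0],[0,0,-2.5,0],[0,0,-3,0],[-1,0.6,-3,0],[-2.5,1.5,-1.5,0]]

```text
clock: 22.9
tool_pos: [0.4975, 0.2155, 0.1681]
ee_rot: [3.139, -0.002, 1.573]
wrist_force: [1.4, -0.6, -1.5]
opening: 0.0478
grasp_force: 25.0
```

Emit:
drive_tool:
  increments:
    - [[-4,2.4,0,0],[-4,2.4,0,0],[-4,2.4,0,0],[-4,2.4,0,0],[-4,2.4,0,0]]

```text
clock: 23.4
tool_pos: [0.6179, 0.0113, 0.1657]
ee_rot: [3.141, -0.0, 1.569]
wrist_force: [1.3, 1.3, -0.5]
opening: 0.0477
grasp_force: 25.0
```

Emit:
drive_tool:
  increments:
    - [[-2.5,1.5,0,0],[-1.2,0.6,0,0],[-0.5,0.2,0,0],[0,0,0,0],[0,0,0,0]]

```text
clock: 23.9
tool_pos: [0.6397, -0.0271, 0.1651]
ee_rot: [-3.142, -0.001, 1.571]
wrist_force: [-0.8, 0.1, -1.1]
opening: 0.0473
grasp_force: 25.0
```

Emit:
drive_tool:
  increments:
    - [[-0.15,0.1,2,0],[0,0,3,0],[0,0,3,0],[0,0,1.6,0],[0,0,0.4,0]]

```text
clock: 24.4
tool_pos: [0.6402, -0.0293, 0.0634]
ee_rot: [-3.139, -0.001, 1.57]
wrist_force: [0.1, -0.1, -2.2]
opening: 0.0468
grasp_force: 25.0
```

Emit:
drive_tool:
  increments:
    - [[0,0,0.15,0],[0,0,0.15,0],[0,0,0.1,0],[0,0,0.05,0],[0,0,0.05,0]]

```text
clock: 24.9
tool_pos: [0.6414, -0.0304, 0.0602]
ee_rot: [3.141, 0.0, 1.569]
wrist_force: [-0.1, 1.4, -0.6]
opening: 0.0475
grasp_force: 25.0
```

Emit:
drive_tool:
  increments:
    - [[0,0,0.05,0],[0,0,0,0],[0,0,0,0],[0,0,0,0],[0,0,0.0,0]]

```text
clock: 25.4
tool_pos: [0.6414, -0.0303, 0.0598]
ee_rot: [3.141, 0.0, 1.569]
wrist_force: [-2.6, -0.8, 5.3]
opening: 0.047
grasp_force: 25.0
```

Emit:
drive_tool:
  increments:
    - [[0,0,0,0],[0,0,0,0],[0,0,0,0],[0,0,0,0],[0,0,0,0]]
  gripper: 0.75

```text
clock: 25.9
tool_pos: [0.6412, -0.0303, 0.0592]
ee_rot: [-3.141, -0.0, 1.569]
wrist_force: [0.0, 0.4, -0.7]
opening: 0.0707
grasp_force: 0.0
```

Emit:
drive_tool:
  increments:
    - [[0,0,-1,0],[0,0,-3,0],[0,0,-4,0],[1.2,-1.2,-1.5,0],[3,-2.8,0,0]]

```text
clock: 26.4
tool_pos: [0.6033, 0.0101, 0.1572]
ee_rot: [3.137, 0.0, 1.565]
wrist_force: [-0.4, 0.9, -0.1]
opening: 0.0706
grasp_force: 0.0
```

Emit:
drive_tool:
  increments:
    - [[3.2,-3,0,0],[3.2,-3,0,0],[3,-2.8,0,0],[1.8,-1.6,0,0],[0.8,-0.8,0,0]]
  gripper: 0.62

```text
clock: 26.9
tool_pos: [0.4884, 0.1337, 0.1552]
ee_rot: [3.141, 0.0, 1.571]
wrist_force: [0.0, -0.7, 0.1]
opening: 0.0583
grasp_force: 0.0
```

Emit:
drive_tool:
  increments:
    - [[0,0,0,0],[0,0,0,0],[0,0,0,0],[0,0,0,0],[0,0,0,0]]

```text
clock: 27.4
tool_pos: [0.4898, 0.1315, 0.1541]
ee_rot: [-3.141, -0.0, 1.568]
wrist_force: [0.1, 0.2, 0.5]
opening: 0.0582
grasp_force: 0.0
```

```bash
python3 - <<'E'
from h import *
print(bot.get_obs()['tool_pos'].round(4))
im,d,P=shot('wrist','w4.png'); lids(P,im,0,.09,'wrist')
E
```

```text
[0.4898 0.1315 0.1541]
wrist [ 235  173   46   49 1715] [257.3 197.5] [0.4902 0.1346 0.09  ]
```

View pics/w4.png

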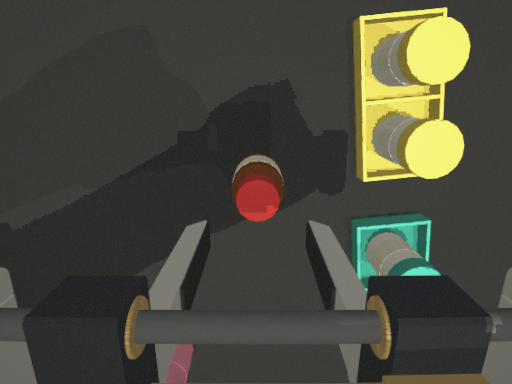

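The red cap at (257,198) is centred between the fingers. All four jars stand in their bays, with the yellow ones at (435,50) and (430,145).

Emit:
drive_tool:
  increments:
    - [[0.1,0,1,0],[0,0,3,0],[0,0,3,0],[0,0,1.5,0],[0,0,0,0]]
  squeeze: 30

```text
clock: 27.95
tool_pos: [0.4883, 0.1329, 0.0674]
ee_rot: [-3.138, 0.0, 1.569]
wrist_force: [-0.5, 0.5, 1.1]
opening: 0.058
grasp_force: 0.0
```

Emit:
drive_tool:
  increments:
    - [[0,0,0,0],[0,0,0,0],[0,0,0,0],[0,0,0,0],[0,0,0,0]]
  gripper: 0.2

```text
clock: 28.45
tool_pos: [0.49, 0.1331, 0.0701]
ee_rot: [3.14, -0.0, 1.569]
wrist_force: [-2.1, -0.5, 8.1]
opening: 0.0354
grasp_force: 30.0
```

Emit:
drive_tool:
  increments:
    - [[0,0,-0.5,0],[0,0,-2,0],[0,0,-3,0],[0,0,-3.5,0],[-1,0.4,-2.5,0]]

```text
clock: 28.95
tool_pos: [0.4934, 0.1242, 0.1867]
ee_rot: [3.14, -0.001, 1.571]
wrist_force: [1.0, -0.5, -1.3]
opening: 0.0354
grasp_force: 30.0
```

Emit:
drive_tool:
  increments:
    - [[-2.5,1.1,0,0],[-4,1.7,0,0],[-4,1.7,0,0],[-4,1.7,0,0],[-4,1.7,0,0]]

```text
clock: 29.45
tool_pos: [0.5725, -0.064, 0.1848]
ee_rot: [3.141, 0.0, 1.569]
wrist_force: [1.1, 0.8, -1.1]
opening: 0.0353
grasp_force: 30.0
```

Emit:
drive_tool:
  increments:
    - [[-4,1.7,0,0],[-4,1.7,0,0],[-3,1.3,0,0],[-1.7,0.7,0,0],[-0.7,0.3,0,0]]

```text
clock: 29.95
tool_pos: [0.6288, -0.1984, 0.1841]
ee_rot: [-3.141, -0.0, 1.567]
wrist_force: [-0.7, -0.3, -1.7]
opening: 0.035
grasp_force: 30.0
```

Emit:
drive_tool:
  increments:
    - [[0,0,0,0],[0,0,0,0],[0,0,0,0],[0,0,0,0],[0,0,0,0]]

```text
clock: 30.45
tool_pos: [0.6288, -0.1958, 0.1844]
ee_rot: [3.142, 0.0, 1.569]
wrist_force: [0.3, 0.1, -1.2]
opening: 0.0349
grasp_force: 30.0
```

```bash
python3 - <<'E'
from h import *
print(bot.get_obs()['tool_pos'].round(4))
im,d,P=shot('wrist','w5.png')
E
```

```text
[ 0.6288 -0.1958  0.1844]
```

View pics/w5.png

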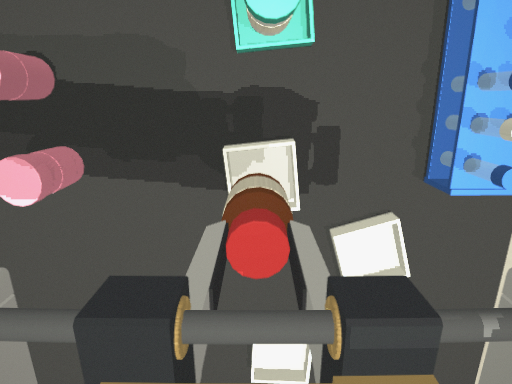

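The bottle hangs upright over the near white tray, whose far rim corners are at (223,147) and (294,139).

```bash
python3 - <<'E'
from h import *
P=bot.camera_params('wrist')
w=onplane(P,[(222.5,147),(294.5,139)],.024)[:,:2]; t=w[1]-w[0]; n=np.array([-t[1],t[0]])/np.linalg.norm(t)
print(w.round(4),np.linalg.norm(t),w.mean(0)-.039*n)
E
```

```text
[[ 0.5924 -0.1667]
 [ 0.6685 -0.1584]] 0.07663266931967551 [ 0.63470018 -0.20134362]
```

Emit:
drive_tool:
  increments:
    - [[-0.6,0.5,2,0],[0,0,3,0],[0,0,3,0],[0,0,1.8,0],[0,0,0.5,0]]

```text
clock: 31.0
tool_pos: [0.6324, -0.2022, 0.0778]
ee_rot: [-3.138, -0.001, 1.569]
wrist_force: [0.0, -0.2, -1.2]
opening: 0.0355
grasp_force: 30.0
```

Emit:
drive_tool:
  increments:
    - [[0,0,0.2,0],[0,0,0.15,0],[0,0,0.1,0],[0,0,0,0],[0,0,0,0]]

```text
clock: 31.5
tool_pos: [0.6341, -0.2024, 0.0773]
ee_rot: [3.141, 0.0, 1.569]
wrist_force: [0.2, 0.2, -0.5]
opening: 0.0355
grasp_force: 30.0
```

Emit:
drive_tool:
  increments:
    - [[0,0,0.05,0],[0,0,0.05,0],[0,0,0,0],[0,0,0,0],[0,0,0.0,0]]

```text
clock: 32.0
tool_pos: [0.6338, -0.2024, 0.0757]
ee_rot: [-3.142, -0.0, 1.569]
wrist_force: [0.6, -0.8, -0.4]
opening: 0.0356
grasp_force: 30.0
```

Emit:
drive_tool:
  increments:
    - [[0,0,0.05,0],[0,0,0.05,0],[0,0,0,0],[0,0,0,0],[0,0,0.0,0]]

```text
clock: 32.5
tool_pos: [0.6339, -0.2023, 0.0748]
ee_rot: [-3.142, -0.0, 1.569]
wrist_force: [0.1, -0.3, -2.2]
opening: 0.0353
grasp_force: 30.0
```

Emit:
drive_tool:
  increments:
    - [[0,0,0.05,0],[0,0,0,0],[0,0,0,0],[0,0,0,0],[0,0,0.0,0]]

```text
clock: 33.0
tool_pos: [0.6339, -0.2024, 0.0743]
ee_rot: [3.142, -0.0, 1.569]
wrist_force: [-0.2, -0.1, 0.9]
opening: 0.0354
grasp_force: 30.0
```

Contact has just begun; I'll press very slightly further, then release and retreat.

Emit:
drive_tool:
  increments:
    - [[0,0,0.05,0],[0,0,0,0],[0,0,0,0],[0,0,0,0],[0,0,0.0,0]]

```text
clock: 33.5
tool_pos: [0.6339, -0.2024, 0.0742]
ee_rot: [3.141, 0.0, 1.569]
wrist_force: [-1.6, 0.6, 7.1]
opening: 0.0355
grasp_force: 30.0
```

Emit:
drive_tool:
  increments:
    - [[0,0,0,0],[0,0,0,0],[0,0,0,0],[0,0,0,0],[0,0,0,0]]
  gripper: 0.65

```text
clock: 34.0
tool_pos: [0.6338, -0.2023, 0.0736]
ee_rot: [-3.141, -0.0, 1.569]
wrist_force: [0.4, 0.7, -0.9]
opening: 0.061
grasp_force: 0.0
```

Emit:
drive_tool:
  increments:
    - [[0,0,-1,0],[0,0,-3,0],[0,0,-4,0],[0,0,-4,0],[0,-2,-3,0]]

```text
clock: 34.5
tool_pos: [0.6153, -0.2017, 0.2269]
ee_rot: [3.139, -0.0, 1.57]
wrist_force: [-0.6, 0.1, -0.1]
opening: 0.0611
grasp_force: 0.0
```

Emit:
drive_tool:
  increments:
    - [[0,-4,0,0],[0,-4,0,0],[0,-4,0,0],[0,-3,0,0],[0,0,0,0]]

```text
clock: 35.0
tool_pos: [0.461, -0.2026, 0.2248]
ee_rot: [-3.141, 0.002, 1.567]
wrist_force: [1.5, 0.1, 0.2]
opening: 0.0611
grasp_force: 0.0
```

```bash
python3 - <<'E'
from h import *
a,_,_=shot('top'); b,_,_=shot('scene')
cv2.imwrite('pics/end.png',np.hstack([cv2.resize(a[60:320,40:460],(400,248)),cv2.resize(b,(400,300))[:248]])[:,:,::-1])
cv2.imwrite('pics/end2.png',cv2.resize(b[80:300,90:430],(780,505))[:,:,::-1])
E
```

```text
(no output)
```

View pics/end.png

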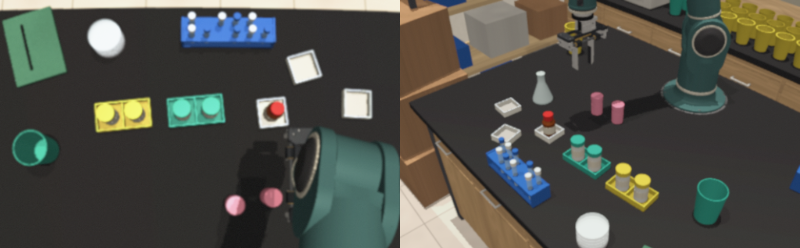

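View pics/end2.png

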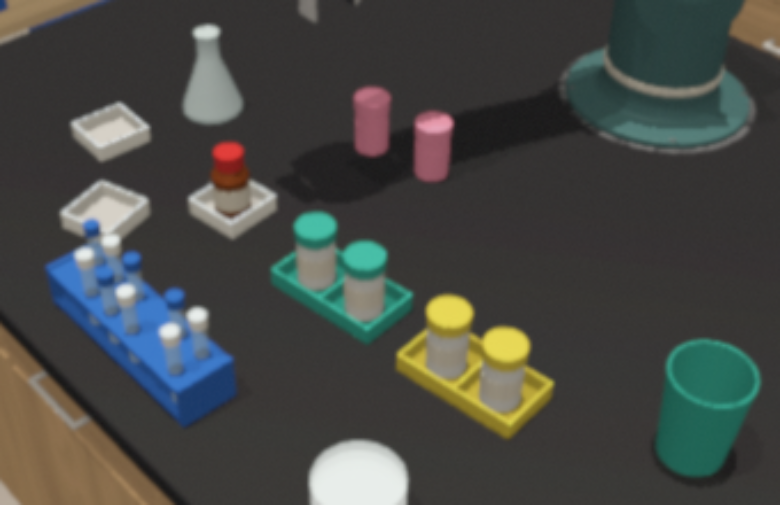

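All five containers stand upright in the right bays: yellow at (447,335) and (503,365), teal at (315,250) and (363,280), and the bottle at (232,185). The cup, flask and pink jars look untouched.

```bash
python3 -c "
from bench import bot
print(bot.finish_job())"
```

```text
the job is handed in; nothing more can be done
None
```

The job is handed in at about 35 s: both yellow-lidded jars are in the yellow tray and both teal-lidded jars in the teal tray, one per bay, and the bottle is in the nearest white tray; all five stand upright, and the cup and flask were not touched.

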